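# Run the fingertips along the dessert riser's lamp caps and seat them

## Robot

A 6-joint arm with a two-finger parallel gripper is mounted at the origin on the work surface. World frame = base frame: x ahead of the robot, y to its left, z up, the work surface at z = 0. Lengths are in mm, angles in degrees, forces in N, time in s.
With the tool pointing down it reaches from about 375 to 900 mm from the base axis. Payload 3.1 kg.
Tool frame: the origin (TCP) lies between the finger pads, 19 mm behind the fingertips; this is the grasp point; z points along the fingers, y is the line along which they close (so a half turn about z gives the same grasp; the last joint's range is limited). The gripper opens to 87 mm and grips with 3 to 60 N. Pads are 19 mm wide; open, the fingers measure 117 mm over their backs; the gripper's body (75 mm by 190 mm) begins 51 mm behind the grasp point.
Start: joints at [64.143, 30.224, 82.088, -0, 67.689, -10.227], TCP at [168.353, 601.876, 241.248] pointing down, gripper open.
Joint ranges: [-176.69, 176.69], [-43.24, 126.21], [12.49, 139.97], [-82, 262], [0, 151.66], [-163.58, 163.58]. Speed limits (degrees/s): [159.86, 159.86, 180, 180, 180, 180].

## Interface

Orientations are given as a 3x3 rotation matrix whose columns are the frame's x, y, z axes.
In Python, from station import arm gives the robot as it stands.
- The arm moves only by the shell command python3 -m creep 'ROWS' [OPENING] [FORCE]. ROWS is JSON, a list that holds one entry, the list of rows, each a list of 4 numbers: the shift along the world's x, y, z in mm, then the turn about the world's z in degrees. In form: [[[x, y, z, spin], ...]]. A call has 1 to 12 rows; each row shifts and turns the commanded pose from where the row before left it; what a row does not reach is not made up. A row lasts 1/8 s, in which the tool goes at most 62.5 mm and 10.7 degrees, less where a joint would pass 70% of its speed; a pose out of reach is approached as far as the arm can. A call with a gripper value outside its range is refused whole. OPENING is the opening, from 0 (shut) to 1 (fully open), set as the call begins (- or left out, the last holds). The fingers move at their own pace and stop on an object; FORCE is the grip in N (left out, the last holds). Time passes only in rows, so rows that do not move let the fingers close. It gives the time, the measured TCP pose, the force, the opening and the grip force at its end, in the units of the state.
- arm.get_state(): the state, without advancing time (a new reading comes with each control period).
- arm.capture(name): name is "side" or "top"; returns (picture, depth): 480x640x3 uint8, red, green, blue; 480x640 float32, mm along the optical axis (not along the pixel's ray), 0 where there is no reading.
- arm.camera_model(name): a dict with "K" (3x3 intrinsics, pixels), "R" (3x3) and "t" (3): a world point X has camera coordinates R X + t. Camera axes: x right, y down, z forward; pixel columns grow to the right and rows downward; lengths in mm; the calibration is good to about 2 mm. A picture is of the moment at which its call begins. camera_model takes no time and is no camera call.
- arm.finish_job(): hands the job in; it is judged then, once.
The state is a dict: "t": time; "joint_pos": joint angles; "dq": joint speeds; "effort": joint torques, N m; "ee_pos": TCP position; "eef_rot": TCP orientation; "wrist_force": force on the tool from outside, world axes, zero at the start; "moment": the same for the moment, N m; "finger_gap": finger opening in mm; "grasp_force": force on a finger pad.
Only numpy, scipy, OpenCV 4.12 (cv2) and the standard library are available. Lean on these libraries where they do the work, as an engineer would, in place of code of your own. Each camera call takes 0.05 s, during which the arm holds its last target. There are 200 camera calls.

## Task

The five round lamp caps along the curved front of the dessert riser have popped up: with the fingertips, follow the row from the pink cup's end to the green cup's end, gently pressing each cap fully down in turn, one after the other. Stay close over the row from the first cap to the last, the fingertips never more than about 5 cm above the riser's top. Lift nothing, do not shove the riser, leave the cups, jar and cone as they stand, and finish clear of everything.

Things in the scene. Friction and masses are not known exactly. Their poses are not given: they have to be found in the camera images.
- riser: loose dessert riser: pink case, flat cream top, 160 (x) x 420 (y) x 50 high, about 1.3 kg, yawed up to 0.35 rad; slides if pushed sideways. Origin: centre of underside; y along its length, z up, -x side faces the robot. Five lamp caps form a shallow arc in its -x half, bowing to -x, each in a thin gold collar (radius 18.5, 1.5 high).
- cap_a_top (a point): centre of the top face of the coral lamp cap (round, radius 15.5, bevelled, flat top radius 8). Centre at x -10.0, y 88 mm in the riser's frame. Moves with the cap: top face 63 mm above the table at joint 0, 55 mm (5 mm above the cream top) when fully down. Axes parallel to the riser's.
- cap_a (a joint): how far the coral cap is pressed, in m: 0 fully popped up, 0.008 fully down on its stop. Starts between 0 and 0.002. It has no spring: it slides down against about 2.5 N of friction plus 40 N per m/s, and stays where it is left.
- cap_b_top (a point): centre of the top face of the yellow lamp cap (round, radius 15.5, bevelled, flat top radius 8). Centre at x -36.2, y 44 mm in the riser's frame. Moves with the cap: top face 63 mm above the table at joint 0, 55 mm (5 mm above the cream top) when fully down. Axes parallel to the riser's.
- cap_b (a joint): how far the yellow cap is pressed, in m: 0 fully popped up, 0.008 fully down on its stop. Starts between 0 and 0.002. It has no spring: it slides down against about 2.5 N of friction plus 40 N per m/s, and stays where it is left.
- cap_c_top (a point): centre of the top face of the green lamp cap (round, radius 15.5, bevelled, flat top radius 8). Centre at x -45.0, y 0 mm in the riser's frame. Moves with the cap: top face 63 mm above the table at joint 0, 55 mm (5 mm above the cream top) when fully down. Axes parallel to the riser's.
- cap_c (a joint): how far the green cap is pressed, in m: 0 fully popped up, 0.008 fully down on its stop. Starts between 0 and 0.002. It has no spring: it slides down against about 2.5 N of friction plus 40 N per m/s, and stays where it is left.
- cap_d_top (a point): centre of the top face of the purple lamp cap (round, radius 15.5, bevelled, flat top radius 8). Centre at x -36.2, y -44 mm in the riser's frame. Moves with the cap: top face 63 mm above the table at joint 0, 55 mm (5 mm above the cream top) when fully down. Axes parallel to the riser's.
- cap_d (a joint): how far the purple cap is pressed, in m: 0 fully popped up, 0.008 fully down on its stop. Starts between 0 and 0.002. It has no spring: it slides down against about 2.5 N of friction plus 40 N per m/s, and stays where it is left.
- cap_e_top (a point): centre of the top face of the orange lamp cap (round, radius 15.5, bevelled, flat top radius 8). Centre at x -10.0, y -88 mm in the riser's frame. Moves with the cap: top face 63 mm above the table at joint 0, 55 mm (5 mm above the cream top) when fully down. Axes parallel to the riser's.
- cap_e (a joint): how far the orange cap is pressed, in m: 0 fully popped up, 0.008 fully down on its stop. Starts between 0 and 0.002. It has no spring: it slides down against about 2.5 N of friction plus 40 N per m/s, and stays where it is left.
- cup_pink: loose deep-pink dotted treat cup full of sweets, 56 wide, 45 high, 0.12 kg, standing on the riser's top near one end (about 170 mm along y from the riser's centre, 20 to 40 mm in +x). Marks the end where the work starts. Origin: centre of its underside.
- cup_mint: loose green dotted treat cup, same size, on the riser's top near the other end; marks the end where the work finishes. Which cup is at which end changes. Origin: centre of its underside.
- jar: loose small amber glass jar with gold lid, 42 wide, 45 high, 0.09 kg, on the riser's top behind the row (about 50 mm in +x, within 50 mm of the middle in y). Origin: centre of its underside.
- cone: loose light waffle cone standing tip up, 50 wide at the foot, 125 high, on a flat teal plate (170 wide, 6 high, fixed) on the table beyond the riser. Origin: centre of its underside.
Mind the look-alikes: they are no part of the job. There is more than one size of the jar; the job needs the smallest.

How it is judged:
By the outcome, as a careful person would: the job done as asked, in the order asked, and still so for the second after the job is handed in, with the robot touching nothing.
It also fails if it takes over 51 s, if anything falls off the work surface, if the arm or the gripper's body presses on something with over 40 N, if the wrist force passes 120 N, or if a joint passes its speed limit or range.

## Working session

There is one attempt and no reset: what is moved stays moved. The work goes in short steps, Python scripts to look and compute and a shell command to move; the robot and the scene stay as the last step left them, time stands still between calls to the robot, and variables do not carry over. Pictures are saved under pics/ and viewed, at most 10 in all, crops included, and the job is handed in when it is done.

```bash
mkdir -p pics
cat > h.py <<'E'
import numpy as np, cv2
from station import arm
def grab(n,tag):
    p,d=arm.capture(n); np.savez(f'{n}_{tag}.npz',p=p,d=d)
    cv2.imwrite(f'pics/{n}_{tag}.png',p[:,:,::-1]); return p,d
def ray(n,u,v,z):
    m=arm.camera_model(n);K,R,t=[np.array(m[k],float) for k in('K','R','t')]
    c=-R.T@t; d=R.T@np.linalg.inv(K)@np.array([u,v,1.]); return c+d*(z-c[2])/d[2]
def proj(n,X):
    m=arm.camera_model(n);K,R,t=[np.array(m[k],float) for k in('K','R','t')]
    q=K@(R@np.array(X,float)+t); return q[:2]/q[2]
E
python3 - <<'E'
from h import *
for n in('top','side'):
    grab(n,'0'); m=arm.camera_model(n); print(n,-np.array(m['R']).T@np.array(m['t']))
s=arm.get_state(); print(s['t'],s['ee_pos'],s['eef_rot'],s['wrist_force'],s['finger_gap'])
E
```

```text
top [550.86373464  56.25467378 908.1355309 ]
side [419.87804882 617.46726259 439.37249184]
0.1 [168.07372872 601.34589941 240.38830084] [[-9.63022174e-01  2.69420882e-01 -8.25340851e-04]
 [ 2.69421942e-01  9.63020698e-01 -1.71844721e-03]
 [ 3.31834759e-04 -1.87726770e-03 -9.99998183e-01]] [ 5.70700953e-04 -4.54775502e-01 -1.02730312e+00] 87.02660140709534
```

View pics/top_0.png

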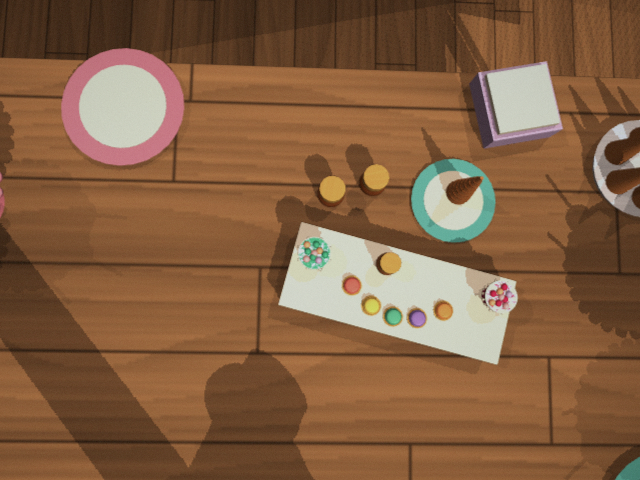

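View pics/side_0.png

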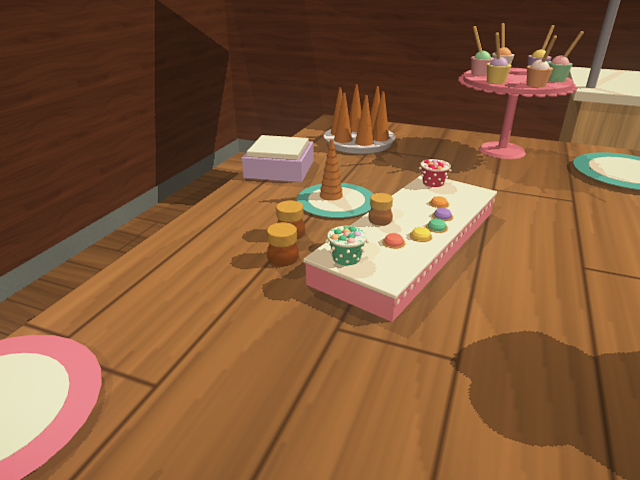

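The top view shows the row from coral (352,286) to orange (444,311). The pink cup is at (500,297), beside orange, and the green cup is at (314,252), beside coral. The press order is therefore orange, purple, green, yellow, coral. The side view agrees: the pink cup at (435,172) is at the orange end, and the jar at (381,208) stands behind the row.

```bash
cat > meas.py <<'E'
from h import *
import sys
from scipy.ndimage import label
P={'a':(-10,88),'b':(-36.2,44),'c':(-45,0),'d':(-36.2,-44),'e':(-10,-88)}
def measure(tag,seeds):
    z=np.load(f'top_{tag}.npz'); p,d=z['p'],z['d']
    hsv=cv2.cvtColor(p,cv2.COLOR_RGB2HSV)
    # cream top: low saturation, bright, largest blob -> min area rect at z=50
    m=((hsv[...,1]<80)&(hsv[...,2]>120)).astype(np.uint8)
    cs,_=cv2.findContours(m,cv2.RETR_EXTERNAL,cv2.CHAIN_APPROX_NONE)
    c=min([c for c in cs if cv2.contourArea(c)>3000],key=lambda c:abs(cv2.pointPolygonTest(c,(395.,290.),True)) if cv2.pointPolygonTest(c,(395.,290.),False)<0 else -1)
    W=np.array([ray('top',u,v,50)[:2] for u,v in c[:,0]],np.float32)
    r=cv2.minAreaRect(W); print('rect',r)
    sat=(hsv[...,1]>110).astype(np.uint8)
    L,_=label(sat); pts={}
    for k,(u,v) in seeds.items():
        win=np.zeros_like(sat);cv2.circle(win,(u,v),9,1,-1)
        hh=int(hsv[v,u,0]); dh=np.abs(hsv[...,0].astype(int)-hh);dh=np.minimum(dh,180-dh)
        ys,xs=np.nonzero(win&(sat>0)&(dh<7))
        (cx,cy),rad=cv2.minEnclosingCircle(np.c_[xs,ys].astype(np.float32))
        q=ray('top',xs.mean()+0,ys.mean(),57); q2=ray('top',cx,cy,57)
        dd=d[v-1:v+2,u-1:u+2]; mm=arm.camera_model('top');X=np.linalg.inv(mm['K'])@np.array([u,v,1])*np.median(dd)
        X=np.array(mm['R']).T@(X-np.array(mm['t']))
        print(k,len(xs),'mean',q[:2].round(1),'circ',q2[:2].round(1),'rad mm',round(rad*850/arm.camera_model('top')['K'][0][0],1),'depth z',X.round(1))
        pts[k]=q[:2]
    A=np.array([P[k] for k in pts],float);B=np.array([pts[k] for k in pts])
    a0,b0=A.mean(0),B.mean(0);H=(A-a0).T@(B-b0);U,S,Vt=np.linalg.svd(H)
    R=Vt.T@np.diag([1,np.sign(np.linalg.det(Vt.T@U.T))])@U.T
    t=b0-R@a0; print('riser',t.round(1),'yaw',np.degrees(np.arctan2(R[1,0],R[0,0])).round(2))
    for k in pts: print(k,(R@P[k]+t).round(1),'resid',(pts[k]-(R@P[k]+t)).round(1))
if __name__=='__main__':
    measure('0',{'a':(352,286),'b':(372,306),'c':(394,317),'d':(418,319),'e':(444,311)})
E
python3 meas.py
python3 - <<'E'
from h import *
for n,u,v,z in(('pink',500,297,95),('mint',314,253,95),('jar',391,263,95),('conefoot',452,200,6)): print(n,ray('top',u,v,z).round())
for n,u,v in(('a',395,240),('b',421,233),('c',438,225),('d',443,213),('e',440,201)): print(n,ray('side',u,v,61).round(1))
E
```

```text
rect ((540.3478393554688, -126.58015441894531), (429.7045593261719, 160.20724487304688), 75.69525909423828)
a 211 mean [553.6 -34. ] circ [553.9 -33.9] rad mm 15.1 depth z [552.1 -34.2  63.2]
b 142 mean [516.5 -71.6] circ [516.8 -71.6] rad mm 12.5 depth z [516.4 -71.3  62. ]
c 173 mean [ 498.7 -110.4] circ [ 498.7 -110.8] rad mm 14.0 depth z [ 497.2 -111.5   62.8]
d 0 mean [nan nan] circ [1081.5  641.7] rad mm 0.0 depth z [ 494.3 -155.4   63.2]
e 218 mean [ 509.  -206.1] circ [ 509.2 -205.2] rad mm 16.5 depth z [ 509.4 -203.8   61.8]
pink [ 537. -294.   95.]
mint [609.  37.  95.]
jar [ 594. -100.   95.]
conefoot [ 727. -239.    6.]
a [550.5 -23.4  61. ]
b [516.8 -60.9  61. ]
c [495.9 -98.4  61. ]
d [ 495.3 -145.8   61. ]
e [ 508.4 -192.4   61. ]meas.py:21: RuntimeWarning: Mean of empty slice.
  q=ray('top',xs.mean()+0,ys.mean(),57); q2=ray('top',cx,cy,57)
  ret = ret.dtype.type(ret / rcount)
Traceback (most recent call last):
  File "meas.py", line 32, in <module>
    measure('0',{'a':(352,286),'b':(372,306),'c':(394,317),'d':(418,319),'e':(444,311)})
    ~~~~~~~^^^^^^^^^^^^^^^^^^^^^^^^^^^^^^^^^^^^^^^^^^^^^^^^^^^^^^^^^^^^^^^^^^^^^^^^^^^^^
  File "meas.py", line 27, in measure
    a0,b0=A.mean(0),B.mean(0);H=(A-a0).T@(B-b0);U,S,Vt=np.linalg.svd(H)
                                                       ~~~~~~~~~~~~~^^^
numpy.linalg.LinAlgError: SVD did not converge
```

```bash
cat > meas.py <<'E'
from h import *
P={'a':(-10,88),'b':(-36.2,44),'c':(-45,0),'d':(-36.2,-44),'e':(-10,-88)}
S={'top':{'a':(352,286),'b':(372,306),'c':(394,317),'d':(418,319),'e':(444,311)},
'side':{'a':(395,240),'b':(421,233),'c':(438,225),'d':(443,213),'e':(440,201)}}
def measure(n,tag,h=59,T=40,r=12):
    z=np.load(f'{n}_{tag}.npz'); p,d=z['p'],z['d']
    lab=cv2.cvtColor(p,cv2.COLOR_RGB2LAB).astype(float)
    mm=arm.camera_model(n);pts={}
    for k,(u,v) in S[n].items():
        ref=np.median(lab[v-2:v+3,u-2:u+3].reshape(-1,3),0)
        m=(np.linalg.norm((lab-ref)[...,1:],axis=2)<25).astype(np.uint8)
        win=np.zeros_like(m);cv2.circle(win,(u,v),r,1,-1)
        _,L,st,ce=cv2.connectedComponentsWithStats(m&win); i=L[v,u]
        q=ray(n,*ce[i],h)
        X=np.linalg.inv(mm['K'])@np.array([u,v,1])*np.median(d[v-1:v+2,u-1:u+2]); X=np.array(mm['R']).T@(X-np.array(mm['t']))
        print(n,k,st[i],ce[i].round(1),q[:2].round(1),'depth',X.round(1)); pts[k]=q[:2]
    A=np.array([P[k] for k in pts],float);B=np.array([pts[k] for k in pts])
    a0,b0=A.mean(0),B.mean(0);U,_,Vt=np.linalg.svd((A-a0).T@(B-b0))
    R=Vt.T@np.diag([1,np.linalg.det(Vt.T@U.T)])@U.T; t=b0-R@a0
    print('riser',t.round(1),'yaw',np.degrees(np.arctan2(R[1,0],R[0,0])).round(2))
    for k in pts: print(k,(R@P[k]+t).round(1),'resid',(pts[k]-(R@P[k]+t)).round(1))
if __name__=='__main__':
    import sys
    for n in S: measure(n,sys.argv[1])
    z=np.load(f'top_{sys.argv[1]}.npz')['p']; cv2.imwrite('pics/crop_t.png',cv2.resize(z[215:370,270:530,::-1],None,fx=3,fy=3,interpolation=cv2.INTER_CUBIC))
    for u,v in((303,224),(280,305),(498,363),(517,279)): print('corner',ray('top',u,v,50)[:2].round(1))
E
python3 meas.py 0
```

```text
top a [343 275  18  20 262] [351.3 284.7] [554.4 -33.4] depth [552.1 -34.2  63.2]
top b [365 299  15  16 186] [371.8 306. ] [516.3 -71.3] depth [516.4 -71.3  62. ]
top c [385 308  17  17 210] [392.7 316.2] [ 498.4 -109.9] depth [ 497.2 -111.5   62.8]
top d [409 310  17  16 205] [417.  317.8] [ 496.2 -154.5] depth [ 494.3 -155.4   63.2]
top e [433 300  20  21 319] [442.8 310.1] [ 510.8 -202.4] depth [ 509.4 -203.8   61.8]
riser [ 541.8 -121. ] yaw -14.16
a [553.7 -33.3] resid [ 0.7 -0.1]
b [517.5 -69.5] resid [-1.2 -1.8]
c [ 498.2 -110. ] resid [0.2 0.1]
d [ 496.  -154.8] resid [0.2 0.3]
e [ 510.6 -203.9] resid [0.2 1.5]
side a [384 233  20  14 225] [393.7 239.8] [553.3 -26.6] depth [550.5 -23.5  60.9]
side b [412 227  20  14 208] [421.5 233.6] [516.2 -63. ] depth [516.5 -58.6  62.3]
side c [428 218  19  13 184] [436.8 224.5] [ 498.5 -103.2] depth [495.9 -98.3  61.1]
side d [434 208  18  11 159] [442.6 213.2] [ 496.3 -148.6] depth [ 495.1 -143.9   61.9]
side e [429 196  20  12 175] [439.  201.9] [ 509.8 -192.2] depth [ 508.4 -192.5   60.9]
riser [ 541.5 -113.4] yaw -14.14
a [553.3 -25.7] resid [ 0.1 -1. ]
b [517.1 -61.9] resid [-0.9 -1.1]
c [ 497.8 -102.4] resid [ 0.7 -0.7]
d [ 495.6 -147.3] resid [ 0.6 -1.4]
e [ 510.3 -196.3] resid [-0.4  4.2]
corner [665.9  57.5]
corner [515.1  96.6]
corner [ 415.4 -307.1]
corner [ 570.5 -346.6]
```

View pics/crop_t.png

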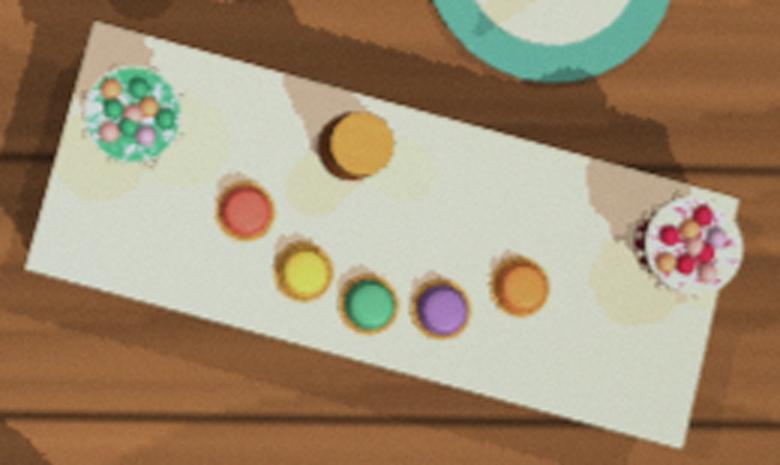

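The centre of all five caps in both views fits the known arc within about 2 mm in x, but the side view is about 7 mm off in y. I'll check that against the fingertips seen near the row. First I'll move with closed fingers to above the orange end, staying high.

```bash
python3 -m creep '[[[12,-28,0,0],[22,-52,0,0],[22,-52,0,0],[22,-52,0,0],[22,-52,0,0],[22,-52,0,0],[22,-52,0,0],[22,-52,0,0],[22,-52,0,0],[22,-52,0,0],[22,-52,0,0],[22,-52,0,0]]]' 0 10
python3 -m creep '[[[22,-52,-10,0],[22,-52,-10,0],[20,-50,-15,0],[20,-45,-20,0],[15,-5,-20,0],[5,0,-10,0],[0,0,0,0],[0,0,0,0]]]'
```

```text
t: 1.6
ee_pos: [422.7, 0.0, 241.2]
eef_rot: [[-0.963, 0.27, 0.0], [0.27, 0.963, 0.0], [-0.0, 0.0, -1.0]]
wrist_force: [0.6, -0.2, -0.4]
finger_gap: 0.8
grasp_force: 0.0
t: 2.6
ee_pos: [526.0, -201.2, 156.8]
eef_rot: [[-0.963, 0.268, -0.0], [0.268, 0.963, 0.0], [0.0, -0.0, -1.0]]
wrist_force: [1.1, 0.1, -0.0]
finger_gap: 0.5
grasp_force: 0.0
```

```bash
python3 -m creep '[[[-8,-2,-20,0],[-7,-1,-20,0],[0,0,-10,0],[0,0,0,0],[0,0,0,0]]]' >/dev/null
python3 - <<'E'
from h import *
p,_=grab('side','1');q,_=grab('top','1')
s=arm.get_state();e=np.array(s['ee_pos']);print(e,s['wrist_force'])
tip=e-[0,0,19]; print('tip',tip,proj('side',tip),proj('top',tip))
u,v=proj('side',tip).astype(int)
a=cv2.resize(p[v-60:v+60,u-80:u+80,::-1],None,fx=5,fy=5,interpolation=cv2.INTER_CUBIC); print(u-80,v-60)
cv2.drawMarker(a,tuple(((proj('side',tip)-[u-80,v-60])*5).astype(int)),(255,0,0),0,20,1)
cv2.imwrite('pics/side_1c.png',a)
E
```

```text
[ 512.07746499 -205.37913494  107.05497778] [ 0.3882075  -0.18026637  0.53686929]
tip [ 512.07746499 -205.37913494   88.05497778] [441.04408581 184.46043164] [449.38681623 310.29774691]
361 124
```

View pics/side_1c.png

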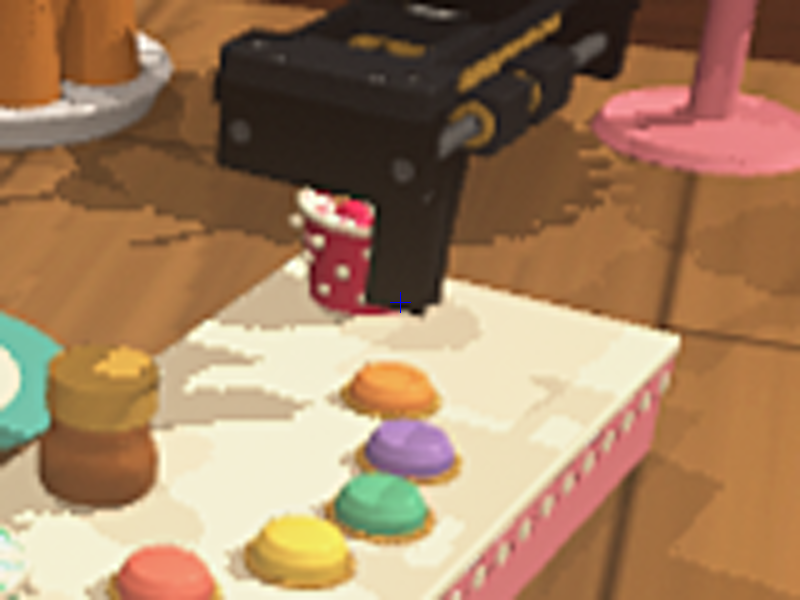

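The crop shows the fingertips at about (402,307) crop px, over the area behind orange, clear of the pink cup. I'll compare the projected corners of the finger block with what is seen.

Run:
```python
from h import *
s=arm.get_state();e=np.array(s['ee_pos']);R=np.array(s['eef_rot']);print(s['t'],e)
for n,o,sc in(('side',(361,124),5),('top',(410,270),8)):
    p=np.load(n+'_1.npz')['p']
    W,H=(160,120) if n=='side' else (80,70)
    a=cv2.resize(p[o[1]:o[1]+H,o[0]:o[0]+W,::-1],None,fx=sc,fy=sc,interpolation=cv2.INTER_CUBIC)
    for z in (19,):
        for sx,sy in((1,1),(1,-1),(-1,-1),(-1,1)):
            q=proj(n,e+R@[9.5*sx,15*sy,z]);c=((q-o)*sc).round();print(n,c)
            if n=='side': cv2.drawMarker(a,tuple(int(i) for i in c),(0,255,0),0,14,1)
    cv2.imwrite(f'pics/{n}_1d.png',a)
# side silhouette of black finger just above tip rows
p=np.load('side_1.npz')['p'];d=np.load('side_1.npz')['d']
for v in range(176,190,1):
    r=p[v,425:460].astype(int).max(1); i=np.nonzero(r<60)[0]; print(v,i.min()+425 if len(i) else None,i.max()+425 if len(i) else None)
m=arm.camera_model('side')
for u,v in((437,180),(440,180),(443,180),(447,180)):
    X=np.linalg.inv(m['K'])@np.array([u,v,1])*d[v,u];print((np.array(m['R']).T@(X-np.array(m['t']))).round(1))
```

```text
3.325 [ 512.07746499 -205.37913494  107.05497778]
side [407. 322.]
side [442. 296.]
side [394. 283.]
side [358. 309.]
top [239. 344.]
top [369. 383.]
top [391. 300.]
top [262. 261.]
176 435 449
177 435 449
178 435 448
179 435 448
180 435 448
181 435 448
182 434 448
183 434 448
184 435 446
185 439 444
186 443 444
187 None None
188 None None
189 None None
[ 519.8 -200.7   97.5]
[ 514.  -196.5  100.1]
[ 508.6 -194.8  101.7]
[ 502.5 -204.2   98.9]
```

View pics/side_1d.png

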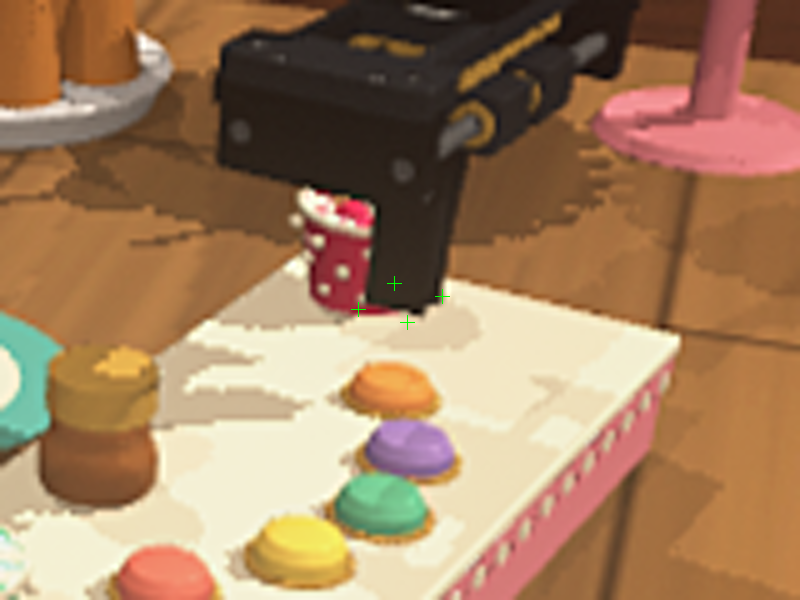

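View pics/top_1.png

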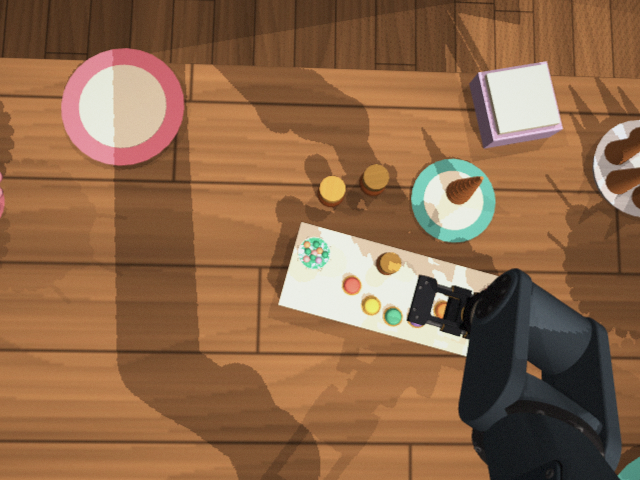

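Seen from above, the gripper is over orange at (442,310) and the other caps are untouched at (352,286) to (418,319). In the side view the real fingertips sit about 2 px up and right of the predicted corners. I'll check the same thing in the top view.

View pics/top_1d.png

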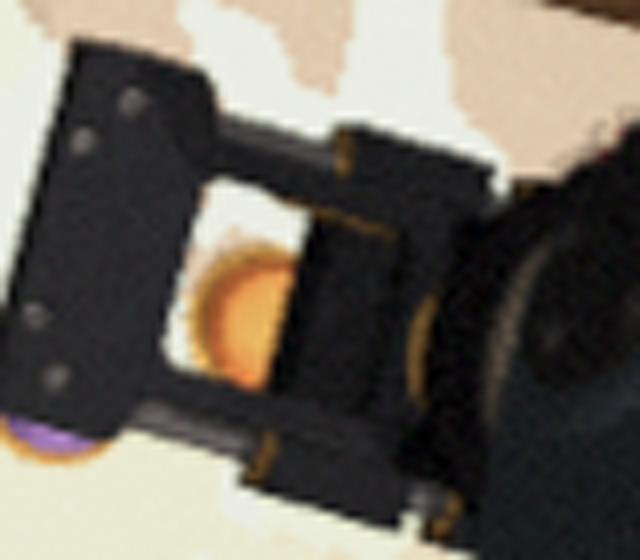

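In both views the fingertip offset matches a finger about 7 mm half-thick rather than 15 mm, so the TCP is where it should be. The side view's +7 mm in y is the visible cap flank. I take the targets as e (510.5,-205), d (496,-156), c (498,-111.5), b (517.5,-71), a (553.5,-35). Now I'll press orange.

```bash
python3 -m creep '[[[-1.5,0,-8,0],[0,0,-8,0],[0,0,-5,0],[0,0,-2,0],[0,0,-2,0],[0,0,-2,0],[0,0,-2,0],[0,0,-2,0],[0,0,-1,0],[0,0,0,0]]]'
```

```text
t: 4.58
ee_pos: [509.9, -205.2, 74.2]
eef_rot: [[-0.963, 0.269, 0.0], [0.269, 0.963, -0.0], [-0.0, -0.0, -1.0]]
wrist_force: [-0.3, 0.8, 1.1]
finger_gap: 0.5
grasp_force: 0.7
```

```bash
python3 -m creep '[[[0,0,-0.5,0],[0,0,0,0]]]' | grep -E 'ee_pos|wrist'; python3 -m creep '[[[0,0,-0.5,0],[0,0,0,0]]]' | grep -E 'ee_pos|wrist'; python3 -m creep '[[[0,0,-0.5,0],[0,0,0,0]]]' | grep -E 'ee_pos|wrist'
```

```text
ee_pos: [509.9, -205.2, 74.1]
wrist_force: [-1.8, 1.9, 4.8]
ee_pos: [509.9, -205.2, 74.0]
wrist_force: [-1.5, 1.7, 9.1]
ee_pos: [510.0, -205.2, 74.0]
wrist_force: [-2.1, 0.4, 12.1]
```

Orange is on its stop: the tip reads 55.0 mm and the force rises to 12 N without further travel. Next is purple.

```bash
python3 -m creep '[[[0,0,9,0],[0,0,9,0],[-7,25,0,0],[-7,24,0,0],[0,0,-5,0],[0,0,-3,0],[0,0,-2,0],[0,0,-2,0],[0,0,-2,0],[0,0,-2,0],[0,0,-2,0],[0,0,0,0]]]'
```

```text
t: 6.82
ee_pos: [496.4, -156.6, 74.0]
eef_rot: [[-0.963, 0.269, 0.002], [0.269, 0.963, -0.001], [-0.002, -0.001, -1.0]]
wrist_force: [-0.4, 1.9, 11.8]
finger_gap: 0.5
grasp_force: 6.0
```

Purple is down too (tip 55.0 mm, 12 N). Next is green, then yellow.

```bash
python3 -m creep '[[[0,0,9,0],[0,0,9,0],[1,23,0,0],[1,22,0,0],[0,0,-5,0],[0,0,-3,0],[0,0,-2,0],[0,0,-2,0],[0,0,-2,0],[0,0,-2,0],[0,0,-2,0],[0,0,0,0]]]'
```

```text
t: 8.32
ee_pos: [498.0, -111.7, 74.0]
eef_rot: [[-0.963, 0.269, 0.001], [0.269, 0.963, -0.001], [-0.001, -0.001, -1.0]]
wrist_force: [-2.5, -1.4, 12.4]
finger_gap: 0.6
grasp_force: 6.4
```

```bash
python3 -m creep '[[[0,0,9,0],[0,0,9,0],[10,20,0,0],[9.5,20.5,0,0],[0,0,-5,0],[0,0,-3,0],[0,0,-2,0],[0,0,-2,0],[0,0,-2,0],[0,0,-2,0],[0,0,-2,0],[0,0,0,0]]]'
```

```text
t: 9.82
ee_pos: [517.0, -70.8, 74.0]
eef_rot: [[-0.963, 0.269, -0.0], [0.269, 0.963, -0.0], [0.0, -0.0, -1.0]]
wrist_force: [-3.3, 0.7, 13.2]
finger_gap: 0.4
grasp_force: 6.8
```

Both are on their stops. Coral is last.

```bash
python3 -m creep '[[[0,0,9,0],[0,0,9,0],[18,18,0,0],[18.5,18,0,0],[0,0,-5,0],[0,0,-3,0],[0,0,-2,0],[0,0,-2,0],[0,0,-2,0],[0,0,-2,0],[0,0,-2,0],[0,0,0,0]]]'
```

```text
t: 11.32
ee_pos: [553.1, -34.8, 74.0]
eef_rot: [[-0.963, 0.269, -0.001], [0.269, 0.963, -0.0], [0.001, -0.001, -1.0]]
wrist_force: [-4.2, -0.8, 13.5]
finger_gap: 0.4
grasp_force: 6.5
```

Coral is down. I'll lift straight up, retreat towards the robot's left, and look.

```bash
python3 -m creep '[[[0,0,10,0],[0,0,25,0],[0,0,40,0],[0,0,50,0],[0,0,45,0],[-20,30,10,0],[-30,50,0,0],[-30,50,0,0],[-30,50,0,0],[-30,50,0,0],[-30,50,0,0],[-20,50,0,0]]]'
python3 -m creep '[[[-15,55,0,0],[-15,55,0,0],[-10,50,0,0],[-10,40,0,0],[0,20,0,0],[0,0,0,0],[0,0,0,0]]]'
python3 - <<'E'
from h import *
p,_=grab('side','2');q,_=grab('top','2')
a=p[120:320,280:520,::-1]; b=q[215:370,270:530,::-1]
o=np.zeros((600,720,3),np.uint8); A=cv2.resize(a,(360,300));
cv2.imwrite('pics/end.png',np.vstack([cv2.resize(np.load('side_0.npz')['p'][140:270,290:510,::-1],(500,295)),cv2.resize(p[140:270,290:510,::-1],(500,295))]))
E
python3 meas.py 2 | grep -vE 'corner'
```

```text
t: 12.82
ee_pos: [362.9, 297.0, 253.1]
eef_rot: [[-0.963, 0.269, 0.002], [0.269, 0.963, 0.001], [-0.001, 0.001, -1.0]]
wrist_force: [0.7, -0.2, 0.5]
finger_gap: 0.3
grasp_force: 0.0
t: 13.7
ee_pos: [313.9, 514.5, 252.5]
eef_rot: [[-0.963, 0.27, -0.0], [0.27, 0.963, -0.001], [0.0, -0.001, -1.0]]
wrist_force: [-0.4, -0.2, 0.7]
finger_gap: 0.2
grasp_force: 0.0
top a [344 278  16  15 188] [351.3 285. ] [553.8 -33.4] depth [552.1 -35.1  54.9]
top b [363 296  16  19 194] [371.1 305.7] [516.8 -70. ] depth [516.1 -72.3  55. ]
top c [386 309  14  15 162] [392.6 316.1] [ 498.6 -109.6] depth [ 496.8 -112.9   55.4]
top d [410 311  14  14 154] [416.6 317.8] [ 496.3 -153.9] depth [ 493.8 -157.3   55.7]
top e [433 300  20  21 317] [442.7 310.2] [ 510.8 -202.3] depth [ 509.  -206.2   54. ]
riser [ 541.9 -120.6] yaw -14.16
a [553.7 -32.8] resid [ 0.1 -0.6]
b [517.6 -69. ] resid [-0.8 -0.9]
c [ 498.3 -109.6] resid [ 0.4 -0. ]
d [ 496.  -154.4] resid [0.2 0.4]
e [ 510.7 -203.4] resid [0.1 1.2]
side a [385 237  18  10 129] [393.5 241.2] [552.5 -22.2] depth [552.3 -32.2  55.8]
side b [410 231  22  10 176] [420.2 235.5] [516.9 -55.8] depth [518.2 -70.5  55.7]
side c [429 222  16   9  98] [436.6 226.1] [497.8 -97.4] depth [ 496.8 -107.6   56.1]
side d [436 212  14   7  84] [442.4 215. ] [ 495.5 -141.7] depth [ 496.3 -155.5   56.2]
side e [429 199  20   9 143] [438.6 203. ] [ 509.8 -187.1] depth [ 509.5 -202.5   56.3]
riser [ 541.1 -107.7] yaw -14.33
a [553.2 -19.9] resid [-0.7 -2.3]
b [516.9 -56.1] resid [-0.   0.2]
c [497.5 -96.5] resid [ 0.3 -0.9]
d [ 495.1 -141.3] resid [ 0.3 -0.4]
e [ 509.6 -190.4] resid [0.1 3.3]
```

View pics/end.png

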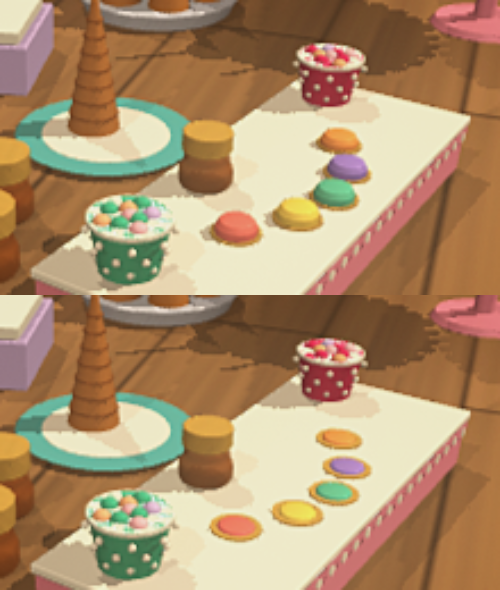

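The before/after pair shows all five caps flat in their collars. The depth reading gives about 55 mm. The riser (yaw unchanged at -14.16°), cups, jar and cone have not moved.

```bash
python3 -c "
from station import arm
print(arm.finish_job())"
```

```text
the job is handed in; nothing more can be done
None
```

I pressed all five lamp caps fully down, in order from the pink cup's end (orange, purple, green, yellow, coral); the riser, cups, jar and cone didn't move, the arm finished clear, and the job is handed in at about 14 s.

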